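Index the stamp turret and mark the tag

TASK

On the hand marking press, turn the turret by its bar knob, click by click, until the third stamp counted clockwise (seen from above) from the empty socket stands under the ram, and slide the tag carriage fully home. Only then press the ram all the way down so that the stamp marks the tag, and let it spring back up. Leave the turret clicked in at that stamp, the carriage home and the other things on the bench where they are.

Things in the scene. Friction and masses are not known exactly. Their poses are not given: they have to be found in the camera images.
- press: The hand marking press, fixed: grey base 190 x 200 x 20 mm. Origin on the bench under the turret's upright axis, z up. Its -y axis points from the turret axis to the ram (60 mm off) and along the carriage bed (56 mm wide, ends 240 mm from the axis). A bridge 152 mm along x, 26 mm wide, top at 130 mm, on 18 mm posts at x = -63 and +63 mm carries the ram. Turret disc: 152 mm across, top at 76 mm.
- turret (a joint): Turret angle, rad, growing anticlockwise seen from above; turns endlessly. 0 = the empty socket under the ram. Eight clicks a turn, at whole multiples of pi/4; a sprung detent (at most about 0.2 N m) pulls it into the nearest click when let go. The third stamp is under the ram at +3 pi/4 (2.356), or a whole turn from that.
- knob (a point): Middle of the turret's black bar knob, on the turret axis, 180 mm above the bench. The bar is 54 mm long, 16 mm wide, 30 mm tall (165 to 195 mm above the bench, above all else on the press), on a 20 mm shaft. Its length lies midway between this frame's +x and +y (x turned +45 degrees about z); the frame turns with the turret and is parallel to the press's at turret angle 0.
- gap (a point): The empty socket of the turret (a dark round hole without a stamp), on the disc's top, 60 mm from the turret axis. The eight sockets are 45 degrees apart; the other seven hold like dark steel stamps, 8 mm square bars whose tops stand 28 mm above the disc.
- stamp3_top (a point): Top centre of the third stamp clockwise from the empty socket (seen from above), 60 mm from the turret axis, 104 mm above the bench when up. It slides down 10 mm on its spring when the ram pushes it, and then meets the tag.
- stamp3 (a joint): How far the third stamp is pressed down, m: 0 up, 0.010 on the tag.
- ram_top (a point): Top centre of the ram's black round palm button, 36 mm across, 60 mm from the turret axis on the press's -y side, 150 mm above the bench when up. It moves straight down.
- ram (a joint): How far the ram is pressed down, m: 0 up, 0.012 fully down. It takes about 2 N to start and about 10 N to hold fully down; springs back by itself.
- carriage (a joint): How far the tag carriage is slid in, m: 0 fully out, 0.050 fully home against its stop (the brass tag is then under the ram). Slides along the press's +y, about 1.5 N of friction, stays where it is left.
- carriage_handle (a point): On the carriage's upright round steel handle post, 16 mm across, on its centre line 78 mm above the bench; the post's top is at 98 mm, the carriage plate's top at 34 mm. The post is on the press's centre line, 205 mm from the turret axis when out, 155 mm when home.
- stamp_rack: Bystander: clear plastic divided box, 100 x 100 x 60 mm, full of steel stamps up to 100 mm tall; loose. Origin under its centre.
- torch: Bystander: hand torch standing on an 80 mm square foot, 170 mm tall, loose. Origin under its centre.
- motor_box: Bystander: white power supply box, 160 x 120 x 96 mm, loose. Origin under its centre.
- hammer: Bystander: small hammer lying on the bench, loose.

How it is judged:
On the way, in this order (a step that is already met when the one before it is completed fails the run):
1. the third stamp stands under the ram, clicked in (horizontal distance between stamp3_top and ram_top below 0.004 m and value of joint ram below 0.003 m), for 0.3 s.
2. with the carriage home, the ram presses that stamp down onto the tag (horizontal distance between stamp3_top and ram_top below 0.004 m and value of joint carriage above 0.047 m and value of joint stamp3 above 0.008 m), for 0.1 s.
At the end, for the whole second after the job is handed in: The third stamp is under the ram within 4 mm and the turret is still, the carriage is home (within 3 mm of its stop), and the ram and the stamp are back up (within 2 mm) (horizontal distance between stamp3_top and ram_top below 0.004 m and value of joint carriage above 0.047 m and value of joint each of ram, stamp3 below 0.002 m and velocity of joint turret between -0.2 and 0.2 rad/s); the robot touches nothing.
It fails at once if the ram is pressed (over 6 mm) while the third stamp is not under it (within 7 mm) or the carriage is not home (value of joint ram above 0.006 m and (horizontal distance between stamp3_top and ram_top above 0.007 m or value of joint carriage below 0.045 m)).
It fails at once if a bystander is moved by more than 20 mm (distance of any of stamp_rack, torch, motor_box, hammer from where it was at the start of the episode above 0.02 m).
It also fails if it takes over 64 s, if anything falls off the work surface, if the arm or the gripper's body presses on something with over 40 N, if the wrist force passes 120 N, or if a joint passes its speed limit or range.

ROBOT

A 6-joint arm with a two-finger parallel gripper is mounted at the origin on the work surface. World frame = base frame: x ahead of the robot, y to its left, z up, the work surface at z = 0. Lengths are in m, angles in rad, forces in N, time in s.
With the tool pointing down it reaches from about 0.35 to 0.85 m from the base axis. Payload 8.1 kg.
Tool frame: the origin (TCP) lies between the finger pads; the fingertips stand 11 mm ahead of it and the grasp point (between the pads) lies 8 mm behind it (tips_ahead is the z of the fingertips in the tool frame, in m); z points along the fingers, y is the line along which they close (so a half turn about z gives the same grasp; the last joint's range is limited). The gripper opens to 93 mm and grips with 3 to 60 N. Pads are 15 mm wide; open, the fingers measure 128 mm over their backs; the gripper's body (75 mm by 188 mm) begins 65 mm behind the grasp point.
Start: joints at [-1.351, 0.13, 1.488, -0, 1.523, -0.085], TCP at [0.18, -0.572, 0.23] pointing down, gripper open.
Joint ranges: [-2.96, 2.96], [-0.89, 2.26], [0.02, 2.5], [-1.34, 4.48], [0, 2.73], [-2.66, 2.66]. Speed limits (rad/s): [2.39, 2.39, 2.79, 3.14, 3.14, 3.14].

INTERFACE

Orientations are given as a rotation vector (axis times angle).
In Python, from plant import read_state, read_camera, close_job, tips_ahead gives the robot as it stands. The module is installed in compiled form; this text tells all that it offers.
- The arm moves only by the tool move_arm, never from a script. Its argument "plan" is a list of rows, each a list of 7 numbers: the turn, a rotation vector about the tool's x, y, z in units of 6 degrees (1.0 is 6 degrees), then the shift along the tool's x, y, z in units of 25 mm (1.0 is 25 mm), then the finger opening in mm, from 0 to 93. A call has exactly 10 rows; each row shifts and turns the commanded pose from where the row before left it, along the tool's axes as they then stand; what a row does not reach is not made up. A row lasts 1/10 s, in which the tool goes at most 50 mm and 8.59 degrees, less where a joint would pass 70% of its speed; a pose out of reach is approached as far as the arm can. A call is refused whole if a number of a shift passes 1 or a number of a turn 1, either way. A call with a gripper value outside its range is refused whole. The fingers move at their own pace and stop on an object; "force" is the grip in N (left out, the last holds). Time passes only in rows, so rows that do not move let the fingers close, or fill a call up. It gives the time, the measured TCP pose, the force, the opening and the grip force at its end, in the units of the state.
- read_state(): the state, without advancing time (a new reading comes with each control period).
- read_camera(name): name is "side" or "top"; returns a dict with "frame" (400x640x3 uint8, red, green, blue), "z_map" (400x640 float32, m along the optical axis (not along the pixel's ray), 0 where there is no reading), "fx", "fy", "cx", "cy" (pixels), "rvec" (rotation vector, rad) and "tvec" (3), from world to camera coordinates, as OpenCV has them. Camera axes: x right, y down, z forward; pixel columns grow to the right and rows downward; lengths in m; the calibration is good to about 2 mm. A picture is of the moment at which its call begins.
- close_job(): hands the job in; it is judged then, once.
The state is a dict: "t": time; "q": joint angles; "dq": joint speeds; "joint_torque": joint torques, N m; "tool_pos": TCP position; "orientation": TCP orientation; "force": force on the tool from outside, world axes, zero at the start; "wrist_torque": the same for the moment, N m; "opening": finger opening in m; "gripper_force": force on a finger pad.
Only numpy, scipy, OpenCV 4.12 (cv2) and the standard library are available. Lean on these libraries where they do the work, as an engineer would, in place of code of your own. Each camera call takes 0.05 s, during which the arm holds its last target. There are 200 camera calls.

## Working session

There is one attempt and no reset: what is moved stays moved. The work goes in short steps, Python scripts to look and compute and a tool call to move; the robot and the scene stay as the last step left them, time stands still between calls to the robot, and variables do not carry over. Pictures are saved under pics/ and viewed, at most 10 in all, crops included, and the job is handed in when it is done.

Besides the shell and the picture viewer there is one more tool, called after "Request:" as name(argument=value, ...), one argument or row to a line, values as JSON. move_arm: Moves the arm, as the interface text tells. Its arguments: {"type":"object","properties":{"plan":{"type":"array","items":{"type":"array","items":{"type":"number"}}},"force":{"type":"number"}},"required":["plan"]}

```bash
mkdir -p pics; cat > h.py <<'E'
import numpy as np, cv2
from plant import *
def cam(n,save=None):
    c=read_camera(n); R=cv2.Rodrigues(np.array(c['rvec'],float))[0]; t=np.array(c['tvec'],float).ravel()
    c['R'],c['t']=R,t
    z=c['z_map']; v,u=np.indices(z.shape)
    p=np.stack([(u-c['cx'])/c['fx']*z,(v-c['cy'])/c['fy']*z,z],-1)
    c['w']=(p-t)@R; c['w'][z==0]=np.nan
    if save: cv2.imwrite('pics/'+save,c['frame'][:,:,::-1])
    return c
E
python3 - <<'E'
from h import *
for n in('top','side'):
    c=cam(n,n+'0.png'); np.savez(n+'0.npz',w=c['w'],f=c['frame'],R=c['R'],t=c['t'],k=[c['fx'],c['fy'],c['cx'],c['cy']])
    print(n,-c['R'].T@c['t'],c['R'][2])
s=read_state();print(s['t'],s['tool_pos'],s['orientation'],tips_ahead)
E
```

```text
top [ 0.32520554 -0.01690757  1.08808085] [ 0.18522657 -0.01649893 -0.98255733]
side [0.32269542 0.69138381 1.00488559] [ 0.15969408 -0.63109653 -0.75908825]
0.1 [ 0.17997733 -0.57183905  0.22865875] [-3.10347067e+00 -4.76669251e-01  1.88654984e-04] 0.011
```

View pics/top0.png

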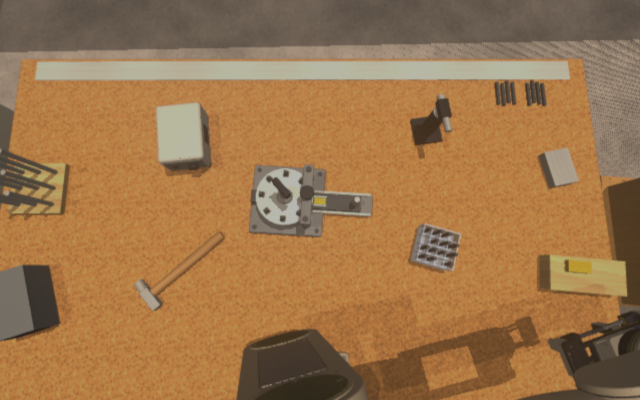

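View pics/side0.png

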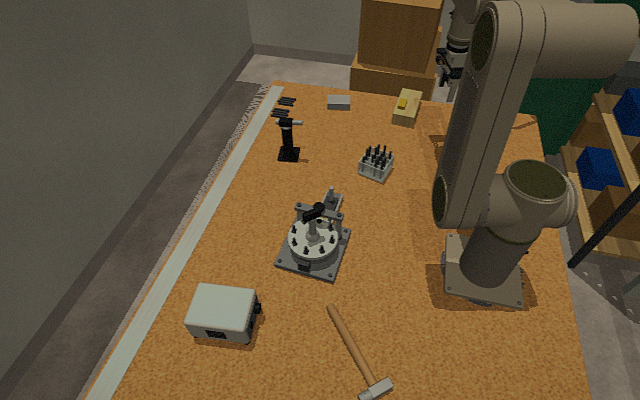

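The top view shows the press with its turret near (283,197), knob (283,188), ram button (307,192) and handle (356,203). The carriage points right in the image, which is world -y. Next I measure these.

```bash
python3 - <<'E'
from h import *
d=np.load('top0.npz'); w=d['w']; f=d['f']
sub=w[150:250,235:385].reshape(-1,3)
def pr(name,lo,hi,S=sub,c=None,r=1):
    m=(S[:,2]>lo)&(S[:,2]<hi)
    if c is not None: m&=np.hypot(*(S[:,:2]-c).T)<r
    P=S[m]; 
    if len(P)<3: print(name,len(P));return None
    (cx,cy),sz,a=cv2.minAreaRect(P[:,:2].astype(np.float32))
    print(name,len(P),P.mean(0).round(4),'rect',round(cx,4),round(cy,4),np.round(sz,4),round(a,1)); return P
pr('base+',.012,.026)
k=pr('knob',.185,.205)
pr('button',.140,.158)
pr('bridge',.122,.136)
pr('disc',.070,.082)
pr('stamptops',.096,.110)
pr('carr',.028,.04)
pr('all',.012,.3)
if k is not None:
    u,s,vt=np.linalg.svd(k[:,:2]-k[:,:2].mean(0)); print('knob dir',np.degrees(np.arctan2(vt[0,1],vt[0,0])))
s=np.load('side0.npz')
ss=s['w'][180:280,270:355].reshape(-1,3)
print('side');k=pr('knob',.185,.205,ss); pr('button',.140,.158,ss);pr('disc',.07,.082,ss);pr('handle',.09,.102,ss);pr('base',.012,.026,ss)
if k is not None:
    u,q,vt=np.linalg.svd(k[:,:2]-k[:,:2].mean(0)); print('knob dir',np.degrees(np.arctan2(vt[0,1],vt[0,0])))
for n,D,(r0,r1,c0,c1) in(('t',d,(150,250,240,380)),('s',s,(180,285,265,360))):
    im=cv2.resize(D['f'][r0:r1,c0:c1,::-1],None,fx=5,fy=5,interpolation=cv2.INTER_CUBIC); cv2.imwrite(f'pics/c{n}.png',im)
    print(im.shape)
E
```

```text
base+ 2075 [0.4922 0.0218 0.021 ] rect 0.5075 -0.0164 [0.3359 0.1907] 85.9
knob 160 [0.5115 0.0554 0.1953] rect 0.5122 0.0558 [0.0542 0.0158] 40.3
button 166 [ 0.5074 -0.002   0.1505] rect 0.5099 0.0217 [0.0834 0.033 ] 86.9
bridge 465 [ 0.5051 -0.0035  0.1309] rect 0.5103 0.021 [0.076  0.1517] 85.8
disc 1716 [0.5093 0.0647 0.0769] rect 0.4877 0.0103 [0.2539 0.1508] 61.3
stamptops 109 [0.5081 0.0135 0.1022] rect 0.5256 -0.0062 [0.1206 0.2477] 12.8
carr 769 [ 0.5003 -0.0807  0.0345] rect 0.5069 -0.0143 [0.1366 0.3304] 9.9
all 5971 [0.5014 0.0188 0.0613] rect 0.5075 -0.0164 [0.3359 0.1907] 85.9
knob dir -139.1944519559016
side
knob 116 [0.5108 0.0599 0.1923] rect 0.5103 0.0589 [0.0529 0.0194] 38.3
button 94 [0.507  0.0174 0.1482] rect 0.5112 0.0245 [0.0863 0.0332] 78.1
disc 1296 [0.5078 0.0641 0.0751] rect 0.5115 0.0028 [0.1505 0.2623] 0.3
handle 135 [0.5066 0.0336 0.0959] rect 0.4945 -0.0005 [0.2392 0.1448] 61.9
base 1490 [0.4944 0.0778 0.0189] rect 0.5059 -0.0141 [0.3364 0.1906] 85.5
knob dir 40.04640472236703
(500, 700, 3)
(525, 475, 3)
```

View pics/ct.png

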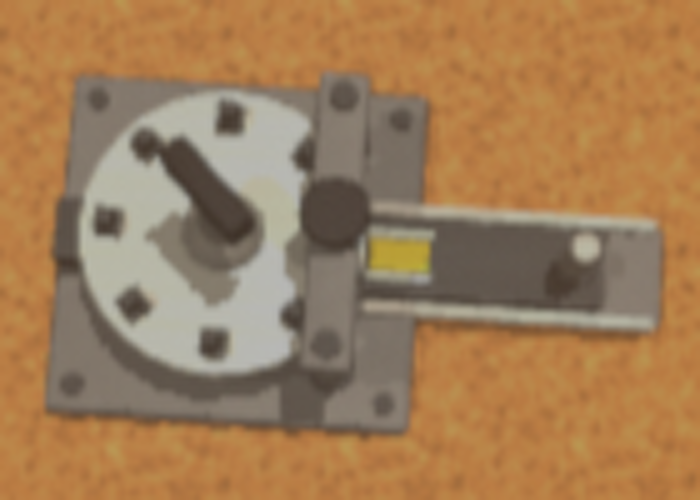

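View pics/cs.png

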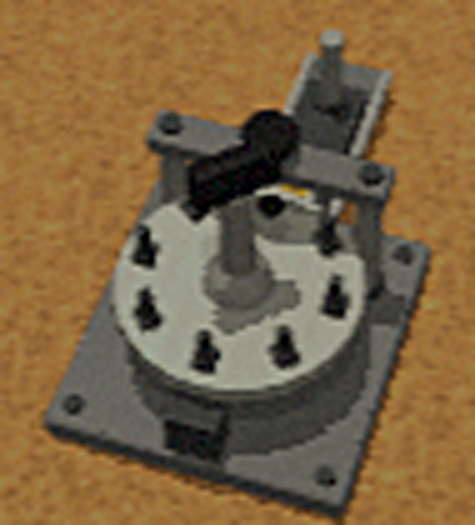

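The base's long axis gives a press yaw of about -4.1°. The axis is near (0.5115, 0.0565), which agrees with the button 60 mm away. All seven visible sockets carry stamps, and the bar knob lies at 40.8°, so the gap is under the ram and the turret angle is 0. I'll move over the knob first.

Request:
move_arm(
  plan=[
    [0,0,0,1,-1,-0.1,93],
    [0,0,0,1,-1,-0.1,93],
    [0,0,0,1,-1,-0.1,93],
    [0,0,0,1,-1,-0.1,93],
    [0,0,0,1,-1,-0.1,93],
    [0,0,0,1,-1,-0.1,93],
    [0,0,0,1,-1,-0.1,93],
    [0,0,0,1,-1,-0.1,93],
    [0,0,0,1,-1,-0.1,93],
    [0,0,0,1,-1,-0.1,93],
  ],
  force=30,
)

```text
t: 1.1
tool_pos: [0.3438, -0.2574, 0.2544]
orientation: [-3.105, -0.477, 0.0]
force: [1.3, 0.1, -0.5]
opening: 0.0932
gripper_force: 0.0
```

Request:
move_arm(
  plan=[
    [0,0,0,1,-1,0,93],
    [0,0,0,1,-1,0,93],
    [0,0,0,1,-1,0,93],
    [0,0,0,1,-1,0,93],
    [0,0,0,1,-1,0,93],
    [0,0,0,1,-1,0,93],
    [0,0,0,1,-1,0,93],
    [0,0,0,1,-1,0,93],
    [0,0,0,1,-1,0,93],
    [0,0,0,0,0,0,93],
  ],
)

```text
t: 2.1
tool_pos: [0.4913, 0.0267, 0.254]
orientation: [-3.103, -0.482, 0.001]
force: [-0.7, -0.2, -0.3]
opening: 0.0929
gripper_force: 0.0
```

```bash
cat >> h.py <<'E'
def rel(xyz,yawy=None):
    "tool-axis shift (in 25 mm) to xyz after turning about tool z so that tool y has world yaw yawy (deg)"
    s=read_state(); R=cv2.Rodrigues(np.array(s['orientation'],float))[0]; p=np.array(s['tool_pos'])
    y=np.degrees(np.arctan2(R[1,1],R[0,1]))
    print('t',round(s['t'],2),'tcp',p.round(4),'yawy',y.round(2),'tilt',R[:,2].round(4),'F',np.round(s['force'],1),'open',s['opening'],'q',np.round(s['q'],2))
    d=np.array(xyz)-p
    print('shift now',(R.T@d/.025).round(2))
    if yawy is not None:
        n=-(yawy-y)/6; R2=R@cv2.Rodrigues(np.array([0,0,np.radians(n*6)]))[0]
        print('turn z',round(n,2),'shift after',(R2.T@d/.025).round(2))
E
python3 -c "
from h import *
rel([.5115,.0565,.175],-49.2)"
```

```text
t 2.1 tcp [0.4913 0.0267 0.254 ] yawy -72.33 tilt [-8.0e-04  1.4e-03 -1.0e+00] F [-0.7 -0.2 -0.3] open 0.09286197419380825 q [-0.05 -0.17  1.74  0.    1.57  1.21]
shift now [ 1.13 -0.89  3.16]
turn z -3.85 shift after [ 1.39 -0.37  3.16]
```

Request:
move_arm(
  plan=[
    [0,0,0,0.6,-0.45,0,93],
    [0,0,0,0.53,-0.44,0,93],
    [0,0,-1,0,0,0,93],
    [0,0,-1,0,0,0,93],
    [0,0,-1,0,0,0.5,93],
    [0,0,-0.85,0,0,0.5,93],
    [0,0,0,0,0,0.7,93],
    [0,0,0,0,0,0.7,93],
    [0,0,0,0,0,0.7,93],
    [0,0,0,0,0,0,93],
  ],
)

```text
t: 3.1
tool_pos: [0.509, 0.0528, 0.1741]
orientation: [-2.945, -1.088, 0.008]
force: [-0.7, -0.3, -0.8]
opening: 0.0928
gripper_force: 0.0
```

Request:
move_arm(
  plan=[
    [0,0,0,0,0,0,60],
    [0,0,0,0,0,0,40],
    [0,0,0,0,0,0,25],
    [0,0,0,0,0,0,10],
    [0,0,0,0,0,0,5],
    [0,0,0,0,0,0,5],
    [0,0,0,0,0,0,5],
    [0,0,0,0,0,0,5],
    [0,0,0,0,0,0,5],
    [0,0,0,0,0,0,5],
  ],
  force=30,
)

```text
t: 4.1
tool_pos: [0.5108, 0.0531, 0.1771]
orientation: [-2.947, -1.089, 0.0]
force: [-6.2, 7.3, 1.7]
opening: 0.0172
gripper_force: 5.6
```

```bash
python3 -c "
from h import *
rel([.5115,.0565,.175],-49.2)"
```

```text
t 4.1 tcp [0.5108 0.0531 0.1771] yawy -49.43 tilt [-3.e-04  2.e-04 -1.e+00] F [-6.2  7.3  1.7] open 0.01716645270035431 q [ 0.   -0.07  1.79  0.    1.42  0.87]
shift now [ 0.11 -0.09  0.08]
turn z -0.04 shift after [ 0.11 -0.09  0.08]
```

Request:
move_arm(
  plan=[
    [0,0,0,0.1,-0.09,0,5],
    [0,0,0,0,0,0,5],
    [0,0,-0.5,0,0,0,5],
    [0,0,-0.5,0,0,0,5],
    [0,0,-0.5,0,0,0,5],
    [0,0,-0.5,0,0,0,5],
    [0,0,-0.5,0,0,0,5],
    [0,0,-0.5,0,0,0,5],
    [0,0,-0.5,0,0,0,5],
    [0,0,0,0,0,0,5],
  ],
)

```text
t: 5.1
tool_pos: [0.5111, 0.0535, 0.177]
orientation: [2.696, 1.607, -0.005]
force: [-1.7, -13.6, 2.5]
opening: 0.0157
gripper_force: 30.0
```

```bash
python3 -c "
from h import *
rel([.5115,.0565,.175],85.8); s=read_state(); print(s['gripper_force'],s['wrist_torque'])"
```

```text
t 5.1 tcp [0.5111 0.0535 0.177 ] yawy -28.41 tilt [-9.0e-04 -4.6e-03 -1.0e+00] F [ -1.7 -13.6   2.5] open 0.01574289893546984 q [ 0.01 -0.07  1.79 -0.    1.42  0.5 ]
shift now [ 0.11 -0.04  0.08]
turn z -19.04 shift after [-0.01  0.12  0.08]
30.00820755958557 [-1.9977345   0.14041534 -0.11200876]
```

Request:
move_arm(
  plan=[
    [0,0,0,-0.09,0.05,0,5],
    [0,0,-0.7,0,0,0,5],
    [0,0,-0.7,0,0,0,5],
    [0,0,-0.7,0,0,0,5],
    [0,0,-0.7,0,0,0,5],
    [0,0,-0.7,0,0,0,5],
    [0,0,-0.7,0,0,0,5],
    [0,0,-0.7,0,0,0,5],
    [0,0,-0.7,0,0,0,5],
    [0,0,-0.7,0,0,0,5],
  ],
)

```text
t: 6.1
tool_pos: [0.5126, 0.0531, 0.1771]
orientation: [2.028, 2.396, 0.002]
force: [8.4, -3.4, -7.5]
opening: 0.0155
gripper_force: 30.0
```

Request:
move_arm(
  plan=[
    [0,0,-0.7,0,0,0,5],
    [0,0,-0.7,0,0,0,5],
    [0,0,-0.7,0,0,0,5],
    [0,0,-0.7,0,0,0,5],
    [0,0,-0.7,0,0,0,5],
    [0,0,-0.7,0,0,0,5],
    [0,0,-0.7,0,0,0,5],
    [0,0,-0.7,0,0,0,5],
    [0,0,-0.7,0,0,0,5],
    [0,0,0,0,0,0,5],
  ],
)

```text
t: 7.1
tool_pos: [0.514, 0.0539, 0.1771]
orientation: [1.142, 2.921, 0.004]
force: [16.7, 1.0, -10.3]
opening: 0.0157
gripper_force: 30.0
```

```bash
python3 -c "
from h import *
rel([.5110,.0535,.175],85.8); s=read_state(); print(s['gripper_force'],s['wrist_torque'])"
```

```text
t 7.1 tcp [0.514  0.0539 0.1771] yawy 47.3 tilt [ 5.9e-03  4.0e-04 -1.0e+00] F [ 16.7   1.  -10.3] open 0.01565849101648286 q [ 0.   -0.07  1.79  0.    1.42 -0.82]
shift now [ 0.08 -0.09  0.08]
turn z -6.42 shift after [ 0.12 -0.02  0.08]
30.033993422985077 [-0.1494049  -2.60586939 -0.14324723]
```

Request:
move_arm(
  plan=[
    [0,0,0,-0.06,0.06,0,5],
    [0,0,-0.8,0,0,0,5],
    [0,0,-0.8,0,0,0,5],
    [0,0,-0.8,0,0,0,5],
    [0,0,-0.8,0,0,0,5],
    [0,0,-0.8,0,0,0,5],
    [0,0,-0.8,0,0,0,5],
    [0,0,-0.8,0,0,0,5],
    [0,0,-0.8,0,0,0,5],
    [0,0,0,0,0,0,5],
  ],
)

```text
t: 8.1
tool_pos: [0.5148, 0.0554, 0.1771]
orientation: [0.116, 3.137, 0.004]
force: [8.0, 7.8, -6.3]
opening: 0.0161
gripper_force: 30.0
```

```bash
python3 -c "
from h import *
rel([.5110,.0535,.175],85.8); s=read_state(); print(s['gripper_force'],s['wrist_torque'])"
```

```text
t 8.1 tcp [0.5148 0.0554 0.1771] yawy 85.78 tilt [ 0.003   0.0025 -1.    ] F [ 8.   7.8 -6.3] open 0.016088068069917787 q [ 0.01 -0.07  1.78  0.    1.42 -1.49]
shift now [ 0.14 -0.09  0.08]
turn z -0.0 shift after [ 0.14 -0.09  0.08]
29.9986669421196 [ 0.94760867 -1.48123024 -0.01732409]
```

Request:
move_arm(
  plan=[
    [0,0,0,0,0,0,30],
    [0,0,0,0,0,0,60],
    [0,0,0,0,0,0,60],
    [0,0,0,0,0,0,60],
    [0,0,0,0,0,0,60],
    [0,0,0,0,0,-0.5,60],
    [0,0,0,0,0,-1,60],
    [0,0,0,0,0,-1,60],
    [0,0,0,0,0,-0.5,60],
    [0,0,0,0,0,0,60],
  ],
)

```text
t: 9.1
tool_pos: [0.5149, 0.0539, 0.2551]
orientation: [0.121, 3.134, 0.0]
force: [1.1, 1.3, -0.0]
opening: 0.0602
gripper_force: 0.0
```

```bash
python3 - <<'E'
from h import *
# axis (.512,.056); post 205 mm out along press -y
a=np.array([.512,.056]); d=np.array([-.0715,-.9974])
print(a+.205*d,a+.06*d)
c=cam('top'); w=c['w']
for lo,hi,n in((.185,.205,'knob'),(.088,.104,'post')):
    P=w[150:250,235:385].reshape(-1,3); m=(P[:,2]>lo)&(P[:,2]<hi)
    if n=='post': m&=P[:,1]<-.07
    P=P[m]; print(n,len(P),P.mean(0) if len(P) else '')
    if len(P)>3: print(cv2.minAreaRect(P[:,:2].astype(np.float32)))
rel([*(a+.205*d),.20],-4.1)
E
```

```text
[ 0.4973425 -0.148467 ] [ 0.50771  -0.003844]
knob 97 [0.50110036 0.05607794 0.1951341 ]
((0.5055727362632751, 0.05609999597072601), (0.015776624903082848, 0.03969862684607506), 85.45326232910156)
post 31 [ 0.49825318 -0.13181285  0.09883906]
((0.49870043992996216, -0.1314324140548706), (0.013011669740080833, 0.014523297548294067), 83.56039428710938)
t 9.15 tcp [0.5141 0.0538 0.2531] yawy 85.56 tilt [ 0.0021 -0.     -1.    ] F [ 0.4 -0.1 -0.1] open 0.06016169786587222 q [ 0.01 -0.11  1.68 -0.    1.56 -1.49]
shift now [ 0.05 -8.12  2.12]
turn z 14.94 shift after [-8.12 -0.09  2.12]
```

Request:
move_arm(
  plan=[
    [0,0,0,0,-0.93,0,60],
    [0,0,0,0,-0.93,0,60],
    [0,0,0,0,-0.93,0,60],
    [0,0,0,0,-0.93,0,60],
    [0,0,0,0,-0.93,0,60],
    [0,0,0,0,-0.93,0,60],
    [0,0,0,0,-0.93,0,60],
    [0,0,0,0.05,-0.93,0,60],
    [0,0,1,0,0,0,60],
    [0,0,1,0,0,0,60],
  ],
)

```text
t: 10.15
tool_pos: [0.4969, -0.1321, 0.2501]
orientation: [-0.458, -3.105, -0.001]
force: [0.2, -1.2, 0.3]
opening: 0.06
gripper_force: 0.0
```

Request:
move_arm(
  plan=[
    [0,0,1,0,0,0,60],
    [0,0,1,0,0,0,60],
    [0,0,1,0,0,0,60],
    [0,0,1,0,0,0,60],
    [0,0,1,0,0,0,60],
    [0,0,1,0,0,0,60],
    [0,0,1,0,0,0.5,60],
    [0,0,1,0,0,0.5,60],
    [0,0,1,0,0,0.5,60],
    [0,0,1,0,0,0.5,60],
  ],
)

```text
t: 11.15
tool_pos: [0.4969, -0.1311, 0.1997]
orientation: [-1.947, -2.462, 0.001]
force: [-0.3, -0.4, -0.5]
opening: 0.0599
gripper_force: 0.0
```

```bash
python3 -c "
from h import *
rel([.4987,-.1314,.076],-4.1)"
```

```text
t 11.15 tcp [ 0.4969 -0.1311  0.1997] yawy 13.31 tilt [-0.0027  0.001  -1.    ] F [-0.3 -0.4 -0.5] open 0.059912697514796866 q [-0.36 -0.09  1.76  0.    1.47 -0.59]
shift now [-0.04  0.08  4.95]
turn z 2.9 shift after [-0.01  0.09  4.95]
```

Request:
move_arm(
  plan=[
    [0,0,1,0,0,0.5,60],
    [0,0,1,0,0,0.5,60],
    [0,0,0.9,0,0,0.5,60],
    [0,0,0,0,0.08,0.6,60],
    [0,0,0,0,0,0.7,60],
    [0,0,0,0,0,0.7,60],
    [0,0,0,0,0,0.7,60],
    [0,0,0,0,0,0.7,60],
    [0,0,0,0,0,0,40],
    [0,0,0,0,0,0,20],
  ],
)

```text
t: 12.15
tool_pos: [0.4991, -0.1313, 0.0788]
orientation: [-2.291, -2.146, 0.001]
force: [0.4, 0.4, -0.3]
opening: 0.0484
gripper_force: 0.0
```

Request:
move_arm(
  plan=[
    [0,0,0,0,0,0,5],
    [0,0,0,0,0,0,5],
    [0,0,0,0,0,0,5],
    [0,0,0,0,0,0,5],
    [0,0,0,0,0,0,5],
    [0,0,0,0,0,0,5],
    [0,0,0,0,0,0,5],
    [0,0,0,0,0,0,5],
    [0,0,0,0,0,0,5],
    [0,0,0,0,0,0,5],
  ],
  force=20,
)

```text
t: 13.15
tool_pos: [0.4988, -0.1317, 0.08]
orientation: [-2.293, -2.145, 0.003]
force: [-7.0, 0.2, 7.4]
opening: 0.0154
gripper_force: 20.0
```

```bash
python3 -c "
from h import *
rel([.5010,-.0986,.076],-4.1)"
```

```text
t 13.15 tcp [ 0.4988 -0.1317  0.08  ] yawy -3.83 tilt [-0.0023  0.     -1.    ] F [-7.   0.2  7.4] open 0.015414890596359322 q [-0.36  0.03  1.87 -0.    1.24 -0.29]
shift now [ 1.33 -0.    0.16]
turn z 0.05 shift after [ 1.33 -0.01  0.16]
```

Request:
move_arm(
  plan=[
    [0,0,0,0,-0.05,0,5],
    [0,0,0,0.2,0,0,5],
    [0,0,0,0.2,0,0,5],
    [0,0,0,0.2,0,0,5],
    [0,0,0,0.2,0,0,5],
    [0,0,0,0.2,0,0,5],
    [0,0,0,0.15,0,0,5],
    [0,0,0,0.15,0,0,5],
    [0,0,0,0,0,0,5],
    [0,0,0,0,0,0,5],
  ],
)

```text
t: 14.15
tool_pos: [0.5012, -0.0981, 0.08]
orientation: [-2.294, -2.147, -0.002]
force: [-1.8, 2.8, 6.4]
opening: 0.0159
gripper_force: 20.0
```

```bash
python3 -c "
from h import *
rel([.5010,-.0986,.076],-4.1)"
```

```text
t 14.15 tcp [ 0.5012 -0.0981  0.08  ] yawy -3.8 tilt [ 7.e-04  7.e-04 -1.e+00] F [-1.8  2.8  6.4] open 0.01588243735775431 q [-0.29  0.02  1.89  0.    1.23 -0.23]
shift now [-0.02 -0.01  0.16]
turn z 0.05 shift after [-0.02 -0.01  0.16]
```

No contact with the stop yet, so I keep pushing gently until the force shows it.

Request:
move_arm(
  plan=[
    [0,0,0,0.06,0,0,5],
    [0,0,0,0.06,0,0,5],
    [0,0,0,0.06,0,0,5],
    [0,0,0,0,0,0,5],
    [0,0,0,0,0,0,5],
    [0,0,0,0,0,0,5],
    [0,0,0,0,0,0,5],
    [0,0,0,0,0,0,5],
    [0,0,0,0,0,0,5],
    [0,0,0,0,0,0,5],
  ],
)

```text
t: 15.15
tool_pos: [0.5012, -0.0977, 0.0801]
orientation: [2.292, 2.142, -0.006]
force: [-4.0, -17.9, 2.5]
opening: 0.0154
gripper_force: 20.0
```

Request:
move_arm(
  plan=[
    [0,0,0,-0.15,0,0,5],
    [0,0,0,0,0,0,20],
    [0,0,0,0,0,0,40],
    [0,0,0,0,0,0,40],
    [0,0,0,0,0,0,40],
    [0,0,0,0,0,-0.6,40],
    [0,0,0,0,0,-1,40],
    [0,0,0,0,0,-1,40],
    [0,0,0,0,0,-1,40],
    [0,0,0,0,0,-1,40],
  ],
)

```text
t: 16.15
tool_pos: [0.5009, -0.0983, 0.197]
orientation: [2.294, 2.145, 0.001]
force: [0.5, 0.6, 0.5]
opening: 0.0402
gripper_force: 0.0
```

Request:
move_arm(
  plan=[
    [0,0,0,0,0,-0.2,0],
    [0,0,0,0.6,0,0,0],
    [0,0,0,0.7,0,0,0],
    [0,0,0,0.7,0,0,0],
    [0,0,0,0.7,0,0,0],
    [0,0,0,0.6,0,0,0],
    [0,0,0,0.45,0,0,0],
    [0,0,0,0,0,0,0],
    [0,0,0,0,0,0,0],
    [0,0,0,0,0,0,0],
  ],
)

```text
t: 17.15
tool_pos: [0.5071, -0.0053, 0.1995]
orientation: [2.295, 2.145, -0.0]
force: [-0.4, -0.3, -0.1]
opening: 0.0007
gripper_force: 0.0
```

```bash
python3 - <<'E'
from h import *
rel([.5077,-.0035,.161],-4.1)
c=cam('side','s2.png'); P=c['w'][150:280,270:370].reshape(-1,3)
m=(P[:,2]>.09)&(P[:,2]<.102)&(P[:,1]<-.07)&(P[:,1]>-.17); print('post',m.sum(),P[m].mean(0))
k=P[(P[:,2]>.185)&(P[:,2]<.198)&(P[:,1]>.025)]; print('knob',len(k),cv2.minAreaRect(k[:,:2].astype(np.float32)))
cv2.imwrite('pics/s2c.png',cv2.resize(c['frame'][170:290,255:375,::-1],None,fx=5,fy=5,interpolation=cv2.INTER_CUBIC))
E
```

```text
t 17.15 tcp [ 0.5071 -0.0053  0.1995] yawy -3.86 tilt [-2.e-04 -3.e-04 -1.e+00] F [-0.4 -0.3 -0.1] open 0.0006795611847082992 q [-0.11 -0.11  1.78 -0.    1.47 -0.04]
shift now [0.07 0.02 1.54]
turn z 0.04 shift after [0.07 0.02 1.54]
post 19 [ 0.49982915 -0.09612422  0.09595515]
knob 115 ((0.5116977691650391, 0.058306097984313965), (0.0171649269759655, 0.05419813469052315), 83.017333984375)
```

View pics/s2c.png

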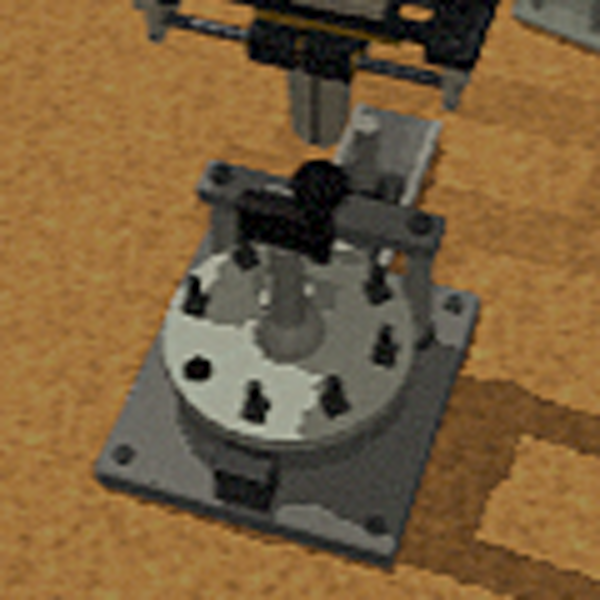

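The empty socket is now at crop pixel (197,368), which is +x+y and 135° anticlockwise of the ram. The post is home and the turret is clicked in, so I press.

Request:
move_arm(
  plan=[
    [0,0,0,0.07,0,0.5,0],
    [0,0,0,0,0,0.5,0],
    [0,0,0,0,0,0.4,0],
    [0,0,0,0,0,0.12,0],
    [0,0,0,0,0,0.12,0],
    [0,0,0,0,0,0.12,0],
    [0,0,0,0,0,0.12,0],
    [0,0,0,0,0,0.12,0],
    [0,0,0,0,0,0,0],
    [0,0,0,0,0,0,0],
  ],
)

```text
t: 18.2
tool_pos: [0.5072, -0.0031, 0.1506]
orientation: [2.294, 2.146, -0.0]
force: [-6.4, 0.1, 9.1]
opening: 0.0003
gripper_force: 4.2
```

Request:
move_arm(
  plan=[
    [0,0,0,0,0,0.06,0],
    [0,0,0,0,0,0.06,0],
    [0,0,0,0,0,0.06,0],
    [0,0,0,0,0,0,0],
    [0,0,0,0,0,0,0],
    [0,0,0,0,0,0,0],
    [0,0,0,0,0,0,0],
    [0,0,0,0,0,0,0],
    [0,0,0,0,0,0,0],
    [0,0,0,0,0,0,0],
  ],
)

```text
t: 19.2
tool_pos: [0.5075, -0.0031, 0.1491]
orientation: [2.293, 2.145, 0.001]
force: [-16.6, 1.5, 29.9]
opening: 0.0005
gripper_force: 15.0
```

The ram is bottomed: 12 mm of travel with a stiff 30 N. I'll rise clear.

Request:
move_arm(
  plan=[
    [0,0,0,0,0,-0.2,0],
    [0,0,0,0,0,-0.2,0],
    [0,0,0,0,0,-0.2,0],
    [0,0,0,0,0,-0.4,0],
    [0,0,0,0,0,-1,0],
    [0,0,0,0,0,-1,0],
    [0,0,0,0,0,-1,0],
    [0,0,0,0,0,-1,0],
    [0,0,0,0,0,0,0],
    [0,0,0,0,0,0,0],
  ],
)

```text
t: 20.2
tool_pos: [0.5078, -0.0031, 0.2707]
orientation: [2.294, 2.145, 0.002]
force: [-0.2, 0.3, -1.2]
opening: 0.0002
gripper_force: 0.0
```

```bash
python3 - <<'E'
from h import *
c=cam('side','s3.png'); P=c['w'][150:280,270:370].reshape(-1,3)
m=(P[:,2]>.09)&(P[:,2]<.102)&(P[:,1]<-.07)&(P[:,1]>-.17); print('post',m.sum(),P[m].mean(0))
k=P[(P[:,2]>.185)&(P[:,2]<.198)&(P[:,1]>.025)]; print('knob',cv2.minAreaRect(k[:,:2].astype(np.float32)))
b=P[(P[:,2]>.138)&(P[:,2]<.158)&(np.hypot(P[:,0]-.5075,P[:,1]+.003)<.02)]; print('button z',np.percentile(b[:,2],[50,90]))
print(read_state()['tool_pos'])
E
```

```text
post 18 [ 0.4995127  -0.0967487   0.09563574]
knob ((0.5113502740859985, 0.05802839621901512), (0.018337979912757874, 0.05478794127702713), 86.7601089477539)
button z [0.14839211 0.15072466]
[ 0.50713258 -0.00305296  0.26954055]
```

```bash
python3 -c "
from plant import *
print(close_job())"
```

```text
the job is handed in; nothing more can be done
None
```

The job is handed in, though `close_job` returned no verdict: the turret is clicked in at the third stamp, the carriage is home, and the ram was pressed the full 12 mm and has sprung back up, with no bystander touched as far as I could tell.

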